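# Tuck the cover flap of a sample transport case under its lip

## Task

Close the sample transport case for its trip: with a fingertip fold the standing cover flap right down over the tubes, and while keeping it pressed flat push it along, towards the lip at the other end of the case, until its free edge is tucked all the way under that lip and the flap stays shut by itself. Only push the flap from its outer side, do not pinch it or touch the dark rubber pad on its inner side, and leave the rack, the jar and the beaker where they stand. Then take the hand away.

Things in the scene. Friction and masses are not known exactly. Their poses are not given: they have to be found in the camera images.
- case: Grey plastic sample transport case, an open tray fixed to the bench, 174 long (its x axis) x 140 wide (y) x 57 mm high, four capped tubes lying inside. Origin: centre of its underside, on the bench; z up; x points from the hinge end to the lip end. Heights in the other entries are in this frame.
- flap (a joint): Angle (rad) of the white cover flap: 0 = flat over the case (hard stop), pi/2 = upright, 1.9 = fully open, leaning away from the lip. It starts standing, 1.2 to 1.65. The hinge is stiff and sprung: the flap stays put while standing, but if let go nearly flat and not tucked it rises by itself to about 0.8 rad; about 0.15 N m folds it flat.
- carriage (a joint): How far (m) the hinge, with the whole flap, has slid towards the lip: 0 = start, 0.018 = end of travel. Sliding takes about 4 N; it stays where left. With the flap flat, its free edge is 4 mm short of the lip at 0 and 14 mm under it at 0.018. If slid over 4 mm before the flap is flat, the flap lands on top of the lip.
- hinge (a point): Middle of the hinge line (along case y), at mid-thickness of the flap; slides with the hinge. At the start x = -75 mm, z = 60 mm in the case frame.
- flap_edge (a point): Middle of the flap's free edge, on its outer face (the upper one when flat), 130 mm from the hinge line; moves with the flap. The flap is white plastic, 124 mm wide, 4 mm thick, some 65 g with its pad.
- step (a point): Foot of a step on the flap's outer face, mid-width, 55 mm from the hinge line; moves with the flap; x along the flap to the free edge, z out of the outer face. Here a raised ribbed panel begins, 6 mm high, 100 mm wide, from 55 to 100 mm from the hinge line; a fingertip on the plain face on the hinge side of the step can push against it.
- lip_edge (a point): Middle of the lower edge, facing the hinge, of the fixed retaining lip: x = 59 mm, z = 66 mm in the case frame. The lip is a grey strip 124 mm wide, 66 to 72 mm high, running 28 mm from this edge to the end of the case. The gap beneath it, where the flap (top 62 mm high when flat) slides in, is 18 mm deep.
- flap_pad: Dark hard-rubber pad, 90 x 96 x 5 mm, on the inner side of the flap (the side that faces the tubes when shut, and the lip when upright). Not to be touched. Its origin lies on the hinge line and its x axis points along the flap to the free edge.
- rack: White tube rack, loose, 100 x 50 mm, 98 mm high with its three capped tubes; stands beside the case. Bystander. Origin: centre of its underside.
- jar: Screw-lid jar, loose, 60 mm across, 85 mm high; stands beside the case. Bystander. Origin: centre of its underside.
- beaker: White beaker, loose, 68 mm across, 75 mm high; stands beyond the lip end of the case. Bystander. Origin: centre of its underside.
Not all that is in view belongs to the job. Of the things like the case, leave any that is yellow; of the rest the larger one is meant.

How it is judged:
On the way, in this order (a step that is already met when the one before it is completed fails the run):
1. the flap is folded down flat, not yet pushed under the lip (value of joint flap below 0.06 rad and value of joint carriage below 0.009 m), for 0.05 s.
2. the flat flap is pushed until its edge is under the lip (value of joint flap below 0.06 rad and value of joint carriage above 0.012 m), for 0.1 s.
At the end, for the whole second after the job is handed in: The flap lies shut by itself (within 0.06 rad of flat, at rest) with the hinge slid more than 12 mm of its 18 mm, so that the free edge is at least 8 mm under the lip; rack, jar and beaker stand upright within 30 mm of where they were (all of step 2 and velocity of joint flap between -0.05 and 0.05 rad/s and not (distance of rack from where it was at the start of the episode above 0.03 m or angle between rack's own z axis and vertical above 0.35 rad) and not (distance of jar from where it was at the start of the episode above 0.03 m or angle between jar's own z axis and vertical above 0.35 rad) and not (distance of beaker from where it was at the start of the episode above 0.03 m or angle between beaker's own z axis and vertical above 0.35 rad)); the robot touches nothing.
It fails at once if the fingers press on the rubber pad on the flap's inner side (flap pinched or pulled) (contact force between the fingers and flap_pad above 1.5 N).
It fails at once if the rack is moved more than 30 mm, lifted or tipped (distance of rack from where it was at the start of the episode above 0.03 m or angle between rack's own z axis and vertical above 0.35 rad).
It fails at once if the jar is moved more than 30 mm, lifted or tipped (distance of jar from where it was at the start of the episode above 0.03 m or angle between jar's own z axis and vertical above 0.35 rad).
It fails at once if the beaker is moved more than 30 mm, lifted or tipped (distance of beaker from where it was at the start of the episode above 0.03 m or angle between beaker's own z axis and vertical above 0.35 rad).
It also fails if it takes over 35 s, if anything falls off the work surface, if the arm or the gripper's body presses on something with over 40 N, if the wrist force passes 120 N, or if a joint passes its speed limit or range.

## Robot

A 6-joint arm with a two-finger parallel gripper is mounted at the origin on the work surface. World frame = base frame: x ahead of the robot, y to its left, z up, the work surface at z = 0. Lengths are in m, angles in rad, forces in N, time in s.
With the tool pointing down it reaches from about 0.375 to 0.975 m from the base axis. Payload 3.8 kg.
Tool frame: the origin (TCP) lies midway between the tips of the shut fingers; the grasp point (between the pads) lies 19 mm behind it (grip_depth is the z of the grasp point in the tool frame, in m); z points along the fingers, y is the direction in which the jaws open and shut (so a half turn about z gives the same grasp; the last joint's range is limited). The gripper opens to 85 mm and grips with 20 to 120 N. Pads are 22 mm wide; open, the fingers measure 114 mm over their backs; the gripper's body (76 mm by 85 mm) begins 54 mm behind the grasp point. The pads swing forward as they close: fully open they stand 13 mm farther back than shut.
Start: joints at [-1.243, 0.264, 1.604, -0, 1.274, -0.037], TCP at [0.241, -0.631, 0.208] pointing down, gripper open.
Joint ranges: [-2.63, 2.63], [-0.94, 2.18], [0.31, 2.57], [-1.31, 4.45], [0, 2.66], [-2.55, 2.55]. Speed limits (rad/s): [2.57, 2.57, 3.14, 3.14, 3.14, 3.14].

## Interface

Orientations are given as a unit quaternion [w, x, y, z].
In Python, from bench import get_obs, snapshot, hand_in, grip_depth gives the robot as it stands. The module is installed in compiled form; this text tells all that it offers.
- The arm moves only by the shell command python3 -m pendant 'ROWS' [FORCE]. ROWS is JSON, a list of rows, each an object with "offset": the shift along the tool's x, y, z in cm, a list of three; "turn": the turn, a rotation vector about the tool's x, y, z in rad, a list of three; "gripper": the opening, from 0 (shut) to 1 (fully open). In form: [{"offset": [dx, dy, dz], "turn": [wx, wy, wz], "gripper": gripper}, ...]. A call has 1 to 12 rows; each row is the pose to reach, as a shift and turn from the pose commanded when the call began, along the tool's axes at that moment; what a row does not reach only later rows make up. A row lasts 1/10 s, in which the tool goes at most 50 mm and 8.59 degrees, less where a joint would pass 70% of its speed; a pose out of reach is approached as far as the arm can. A call with a gripper value outside its range is refused whole. The fingers move at their own pace and stop on an object; FORCE is the grip in N (left out, the last holds). Time passes only in rows, so rows that repeat a pose let the fingers close. It gives the time, the measured TCP pose, the force and the opening at its end, in the units of the state.
- get_obs(): the state, without advancing time (a new reading comes with each control period).
- snapshot(name): name is "scene" or "top"; returns a dict with "img" (480x640x3 uint8, red, green, blue), "intrinsics" (3x3 intrinsics, pixels), "dist" ([k1, k2, p1, p2, k3] as OpenCV has them; the pictures are not rectified), "R" (3x3) and "t" (3): a world point X has camera coordinates R X + t. Camera axes: x right, y down, z forward; pixel columns grow to the right and rows downward; lengths in m; the calibration is good to about 2 mm. A picture is of the moment at which its call begins. There is no depth.
- hand_in(): hands the job in, once; it reports no verdict.
The state is a dict: "time_s": time; "qpos": joint angles; "qvel": joint speeds; "joint_efforts": joint torques, N m; "ee_pos": TCP position; "tool_rot": TCP orientation; "ft_force": force on the tool from outside, world axes, zero at the start; "moment": the same for the moment, N m; "gripper_width": finger opening in m.
Only numpy, scipy, OpenCV 4.12 (cv2) and the standard library are available. Lean on these libraries where they do the work, as an engineer would, in place of code of your own. Each camera call takes 0.05 s, during which the arm holds its last target.

## Working session

There is one attempt and no reset: what is moved stays moved. The work goes in short steps, Python scripts to look and compute and a shell command to move; the robot and the scene stay as the last step left them, time stands still between calls to the robot, and variables do not carry over. Pictures are saved under pics/ and viewed, and the job is handed in when it is done.

```bash
mkdir -p pics; python3 - <<'E'
from bench import *
import cv2,numpy as np
o=get_obs();print({k:np.round(v,3).tolist() for k,v in o.items()},grip_depth)
for n in("scene","top"):
    s=snapshot(n);cv2.imwrite(f"pics/{n}0.png",s["img"][:,:,::-1]);np.savez(f"{n}0.npz",**s)
    print(n,s["intrinsics"].round(1).tolist(),s["dist"],s["R"].round(3).tolist(),s["t"].round(3))
    print(-s["R"].T@s["t"])
E
```

```text
{'time_s': 0.0, 'qpos': [-1.243, 0.265, 1.605, 0.0, 1.274, -0.037], 'qvel': [-0.002, -0.001, 0.0, 0.0, 0.001, 0.002], 'joint_efforts': [-0.0, -51.511, -36.731, -0.0, 0.013, -0.0], 'ee_pos': [0.241, -0.63, 0.207], 'tool_rot': [-0.001, 0.983, 0.181, -0.0], 'ft_force': [-0.126, 0.109, 0.038], 'moment': [-0.004, -0.018, 0.021], 'gripper_width': 0.086} -0.0187
scene [[470.4, 0.0, 313.9], [0.0, 470.4, 235.8], [0.0, 0.0, 1.0]] [-0.01697271  0.          0.          0.          0.        ] [[-0.473, 0.881, 0.012], [0.622, 0.343, -0.704], [-0.624, -0.325, -0.71]] [ 0.193 -0.36   1.315]
[1.135532   0.38130908 0.67836014]
top [[568.2, 0.0, 311.1], [0.0, 568.2, 241.8], [0.0, 0.0, 1.0]] [-0.18514753  0.          0.          0.          0.        ] [[0.017, -1.0, 0.02], [-0.993, -0.019, -0.117], [0.118, -0.018, -0.993]] [0.06  0.608 1.057]
[0.47799141 0.09009024 1.11908592]
```

View pics/scene0.png

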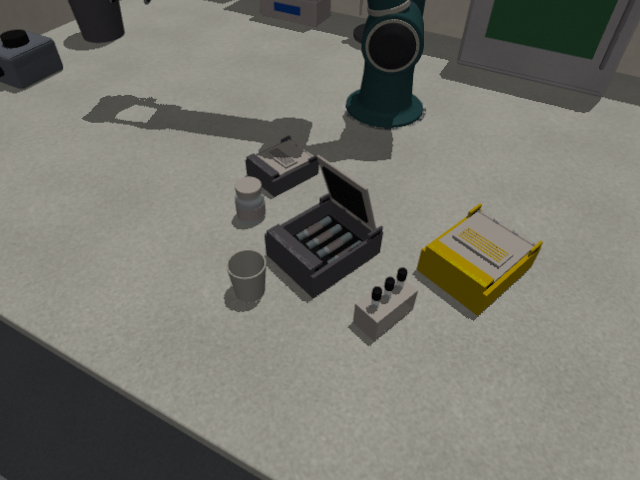

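View pics/top0.png

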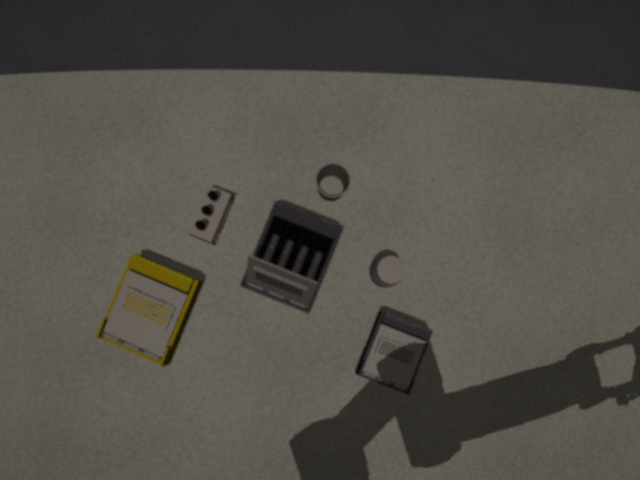

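Candidates for the case:
- Yellow case: scene (480,255), top (150,308). It is excluded by colour.
- Small grey case with a shut flap: scene (282,165), top (395,350).
- Larger grey case with a standing flap: scene (325,245), top (293,255). I choose this one.

Next is a close crop to check it.

```bash
python3 - <<'E'
import cv2,numpy as np
a=cv2.imread("pics/top0.png")[180:330,220:370];b=cv2.imread("pics/scene0.png")[150:300,250:400]
a=cv2.convertScaleAbs(cv2.resize(a,(600,600),interpolation=2),alpha=1.8);cv2.imwrite("pics/top0c.png",a)
b=cv2.convertScaleAbs(cv2.resize(b,(600,600),interpolation=2),alpha=1.6);cv2.imwrite("pics/scene0c.png",b)
E
```

```text
(no output)
```

View pics/top0c.png

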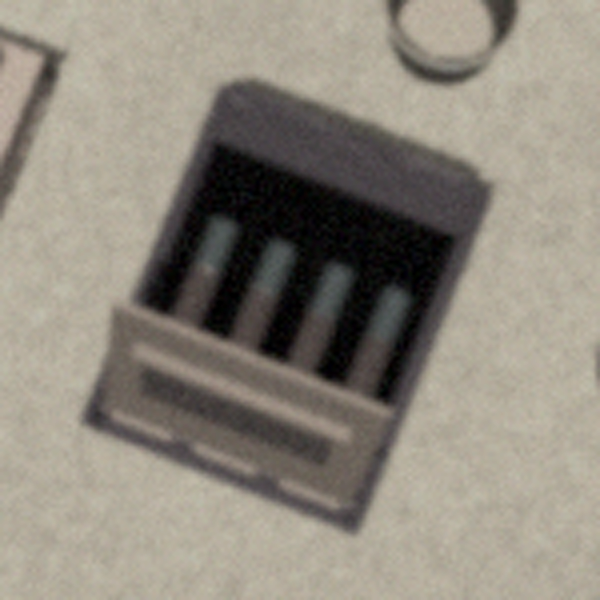

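View pics/scene0c.png

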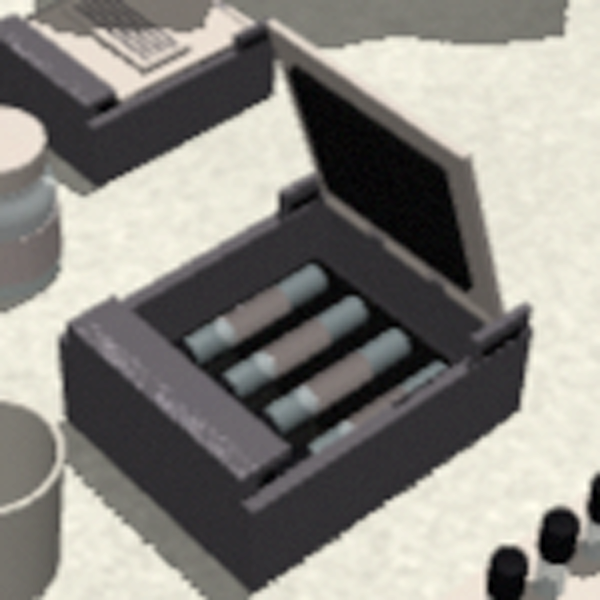

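The crops confirm it: a larger grey tray with four tubes and a standing white flap. In the top crop the lip's inner edge runs (217,145)–(455,235) and the flap edge (113,305)–(390,405). In the scene crop the flap edge runs (272,22)–(467,155).

```bash
cat > h.py <<'E'
import cv2,numpy as np
S={n:dict(np.load(f"{n}0.npz")) for n in("scene","top")}
OFF={"top":(220,180),"scene":(250,150)}
def ray(n,p,crop=True,s=None):
    s=s or S[n]; p=np.array(p,float)
    if crop: p=(p+.5)/4-.5+OFF[n]
    u=cv2.undistortPoints(p.reshape(1,1,2),s["intrinsics"],s["dist"])[0,0]
    d=s["R"].T@np.array([*u,1]); return -s["R"].T@s["t"],d/np.linalg.norm(d)
def plane(n,p,z,**k):
    c,d=ray(n,p,**k); return c+d*(z-c[2])/d[2]
def tri(p,q,**k):
    a,d=ray("top",p,**k);b,e=ray("scene",q,**k)
    t=np.linalg.lstsq(np.c_[d,-e],b-a,rcond=None)[0]
    P,Q=a+d*t[0],b+e*t[1]; return (P+Q)/2,np.linalg.norm(P-Q)
E
python3 - <<'E'
from h import *
np.set_printoptions(precision=4,suppress=True)
# lip top inner edge
L,R=plane("top",(217,145),.072),plane("top",(455,235),.072)
print("lip inner top(top)",L,R,np.linalg.norm(L-R))
L2,R2=plane("scene",(118,300),.072),plane("scene",(288,448),.072)
print("lip scene",L2,R2,np.linalg.norm(L2-R2))
L3,R3=plane("scene",(72,322),.072),plane("scene",(243,480),.072)
print("lip outer scene",L3,R3,np.linalg.norm(L3-R3))
A,B=plane("top",(228,85),.072),plane("top",(490,182),.072);print("outer lip top",A,B,np.linalg.norm(A-B))
A,B=plane("top",(85,425),.057),plane("top",(355,530),.057);print("hinge end",A,B,np.linalg.norm(A-B))
for nm,p,q in(("flap ear left/right",(113,305),(467,155)),("other",(390,405),(272,22))):
    print(nm,*tri(p,q))
# hinge-ish: flap base corners; base case corner scene
print("base corner scene",plane("scene",(250,592),0),plane("scene",(68,425),0),plane("scene",(520,415),0))
# bystanders
for nm,p,z in(("beaker",(331,187),.075),("jar",(390,270),.085),("rack",(210,215),.07)):
    print(nm,plane("top",p,z,crop=False))
for nm,p,z in(("beaker",(247,264),.075),("jar",(249,185),.085)):
    print(nm,plane("scene",p,z,crop=False))
E
```

```text
lip inner top(top) [0.6494 0.1417 0.072 ] [0.6092 0.0302 0.072 ] 0.11858963241736892
lip scene [0.6081 0.0333 0.072 ] [0.6514 0.1449 0.072 ] 0.11967430444802839
lip outer scene [0.6308 0.0224 0.072 ] [0.6767 0.1365 0.072 ] 0.1230243897835658
outer lip top [0.678  0.1373 0.072 ] [0.6345 0.0141 0.072 ] 0.13066976347725873
hinge end [0.5184 0.201  0.057 ] [0.472  0.0741 0.057 ] 0.1351675412146944
flap ear left/right [0.5631 0.1782 0.1844] 0.001340282822491263
other [0.5232 0.0645 0.1864] 0.004313203765636514
base corner scene [0.6788 0.1418 0.    ] [0.6323 0.0161 0.    ] [0.5199 0.2066 0.    ]
beaker [0.706  0.0359 0.075 ]
jar [ 0.5512 -0.0739  0.085 ]
rack [0.6493 0.2619 0.07  ]
beaker [0.7198 0.0373 0.075 ]
jar [ 0.5513 -0.0703  0.085 ]
```

The case yaw is about -19.9°, with its origin near (0.5745, 0.108) and the flap at about 1.25 rad. The plan:
1. Shut the fingers.
2. Line up tool x with case x, behind the flap.
3. Fold the flap by pressing on the raised panel.
4. Drag back to the plain face.
5. Push against the step.

```bash
python3 -m pendant '[{"offset":[0,0,-5],"turn":[0,0,0.15],"gripper":0},{"offset":[4,-5,-5],"turn":[0,0,0.3],"gripper":0},{"offset":[8,-10,-5],"turn":[0,0,0.45],"gripper":0},{"offset":[11,-15,-5],"turn":[0,0,0.6],"gripper":0},{"offset":[14,-19,-5],"turn":[0,0,0.712],"gripper":0},{"offset":[17,-23,-5],"turn":[0,0,0.712],"gripper":0},{"offset":[20,-27,-5],"turn":[0,0,0.712],"gripper":0},{"offset":[23,-31,-5],"turn":[0,0,0.712],"gripper":0},{"offset":[26,-35,-5],"turn":[0,0,0.712],"gripper":0},{"offset":[29,-39,-5],"turn":[0,0,0.712],"gripper":0},{"offset":[32,-43,-5],"turn":[0,0,0.712],"gripper":0},{"offset":[32,-43,-5],"turn":[0,0,0.712],"gripper":0}]' 60
cat >> h.py <<'E'
from scipy.spatial.transform import Rotation as Ro
O=np.array([.5745,.108]);yaw=np.deg2rad(-19.9);X=np.array([np.cos(yaw),np.sin(yaw)]);Y=np.array([-X[1],X[0]])
def st():
    from bench import get_obs
    o=get_obs();p=o["ee_pos"];d=p[:2]-O;f=o["ft_force"]
    R=Ro.from_quat(o["tool_rot"],scalar_first=True).as_matrix()
    print("t",round(o["time_s"],2),"case mm",(1e3*np.array([d@X,d@Y,p[2]])).round(1),"F case",np.round([f[:2]@X,f[:2]@Y,f[2]],2),"toolx yaw",np.rad2deg(np.arctan2(R[1,0],R[0,0])).round(2),"tilt",R[2].round(3),"w",round(o["gripper_width"],3),"q",np.round(o["qpos"],2))
E
python3 -c "from h import *;st()"
```

```text
time_s: 1.3
ee_pos: [0.3862, -0.112, 0.2576]
tool_rot: [-0.0, 0.985, -0.172, 0.0]
ft_force: [0.4, 0.7, -0.0]
gripper_width: 0.0001
t 1.3 case mm [-102.2 -271.   257.6] F case [ 0.14  0.75 -0.03] toolx yaw -19.83 tilt [ 0.    -0.001 -1.   ] w 0.0 q [-0.34 -0.31  2.07  0.    1.38  1.57]
```

```bash
python3 -m pendant '[{"offset":[-1,-4,0],"turn":[0,0,0],"gripper":0},{"offset":[-1.5,-8,0],"turn":[0,0,0],"gripper":0},{"offset":[-2,-12,0],"turn":[0,0,0],"gripper":0},{"offset":[-2.8,-16,0],"turn":[0,0,0],"gripper":0},{"offset":[-2.8,-20,0],"turn":[0,0,0],"gripper":0},{"offset":[-2.8,-24,0],"turn":[0,0,0],"gripper":0},{"offset":[-2.8,-27,0],"turn":[0,0,0],"gripper":0},{"offset":[-2.8,-27,0],"turn":[0,0,0],"gripper":0},{"offset":[-2.8,-27,0],"turn":[0,0,0],"gripper":0}]'
python3 -c "from h import *;st()"
```

```text
time_s: 2.2
ee_pos: [0.4513, 0.1489, 0.2571]
tool_rot: [0.001, 0.985, -0.172, -0.001]
ft_force: [-0.3, -0.5, -0.4]
gripper_width: 0.0001
t 2.2 case mm [-129.7   -3.5  257.1] F case [-0.15 -0.55 -0.36] toolx yaw -19.79 tilt [-0.001  0.001 -1.   ] w 0.0 q [ 0.27 -0.15  1.95 -0.    1.34  2.18]
```

```bash
python3 -m pendant '[{"offset":[0,0,3],"turn":[0,0,0],"gripper":0},{"offset":[1,-0.3,6],"turn":[0,0,0],"gripper":0},{"offset":[2,-0.3,9],"turn":[0,0,0],"gripper":0},{"offset":[3,-0.3,10.7],"turn":[0,0,0],"gripper":0},{"offset":[4,-0.3,10.7],"turn":[0,0,0],"gripper":0},{"offset":[5,-0.3,10.7],"turn":[0,0,0],"gripper":0},{"offset":[5,-0.3,10.7],"turn":[0,0,0],"gripper":0}]'
python3 - <<'E'
from h import *;st()
from bench import snapshot
s=snapshot("scene");t=snapshot("top")
a=cv2.resize(s["img"][100:325,250:450],(400,450),interpolation=2);b=cv2.resize(t["img"][150:375,200:400],(400,450),interpolation=2)
cv2.imwrite("pics/p1.png",cv2.convertScaleAbs(np.hstack([a,b])[:,:,::-1],alpha=1.5))
E
```

```text
time_s: 2.9
ee_pos: [0.5023, 0.1338, 0.1527]
tool_rot: [-0.001, 0.985, -0.174, 0.002]
ft_force: [0.7, 0.8, 0.6]
gripper_width: -0.0001
t 2.9 case mm [-76.7  -0.4 152.7] F case [0.36 0.97 0.59] toolx yaw -19.99 tilt [ 0.003 -0.002 -1.   ] w -0.0 q [ 0.21  0.01  2.   -0.    1.13  2.13]
```

View pics/p1.png

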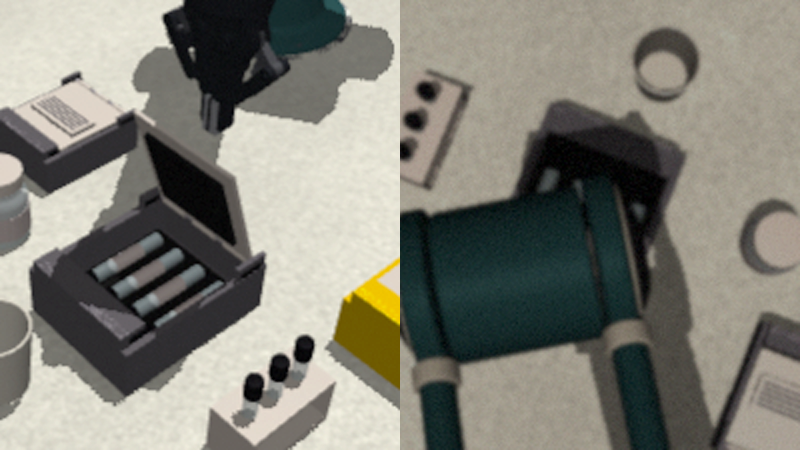

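The left view shows the fingertip just behind the flap's outer side, near (213,125), with the flap untouched. The rack, jar and beaker are clear.

```bash
python3 -m pendant '[{"offset":[0.8,0,0],"turn":[0,0,0],"gripper":0},{"offset":[0.8,0,0],"turn":[0,0,0],"gripper":0},{"offset":[0.8,0,0],"turn":[0,0,0],"gripper":0}]'
python3 -c "from h import *;st();st()"
```

```text
time_s: 3.3
ee_pos: [0.5077, 0.1319, 0.1513]
tool_rot: [-0.0, 0.985, -0.173, 0.0]
ft_force: [-0.0, -0.5, -0.4]
gripper_width: -0.0002
t 3.3 case mm [-71.   -0.3 151.3] F case [ 0.15 -0.52 -0.42] toolx yaw -19.89 tilt [ 0. -0. -1.] w -0.0 q [0.21 0.02 1.99 0.   1.13 2.12]
t 3.3 case mm [-71.   -0.3 151.3] F case [ 0.15 -0.52 -0.42] toolx yaw -19.89 tilt [ 0. -0. -1.] w -0.0 q [0.21 0.02 1.99 0.   1.13 2.12]
```

```bash
python3 -m pendant '[{"offset":[0.5,0,0.2],"turn":[0,0,0],"gripper":0},{"offset":[1.0,0,0.4],"turn":[0,0,0],"gripper":0},{"offset":[1.5,0,0.6],"turn":[0,0,0],"gripper":0},{"offset":[2.1,0,0.8],"turn":[0,0,0],"gripper":0},{"offset":[2.7,0,1.1],"turn":[0,0,0],"gripper":0},{"offset":[3.5,0,1.6],"turn":[0,0,0],"gripper":0},{"offset":[4.2,0,2.1],"turn":[0,0,0],"gripper":0},{"offset":[4.2,0,2.1],"turn":[0,0,0],"gripper":0}]'
python3 - <<'E'
from h import *;st()
from bench import snapshot
s=snapshot("scene");st()
a=cv2.resize(s["img"][125:325,230:430],(600,600),interpolation=2)
cv2.imwrite("pics/p2.png",cv2.convertScaleAbs(a[:,:,::-1],alpha=1.5))
E
```

```text
time_s: 4.1
ee_pos: [0.5473, 0.117, 0.1287]
tool_rot: [0.0, 0.985, -0.173, -0.001]
ft_force: [-0.1, 0.3, -1.1]
gripper_width: 0.0001
t 4.1 case mm [-28.7  -0.8 128.7] F case [-0.23  0.28 -1.12] toolx yaw -19.93 tilt [-0.001  0.001 -1.   ] w 0.0 q [ 0.17  0.11  1.94 -0.    1.1   2.08]
t 4.15 case mm [-29.   -0.8 129.1] F case [ 0.62 -0.51  0.74] toolx yaw -19.92 tilt [-0.001  0.001 -1.   ] w -0.0 q [ 0.17  0.11  1.94 -0.    1.1   2.09]
```

View pics/p2.png

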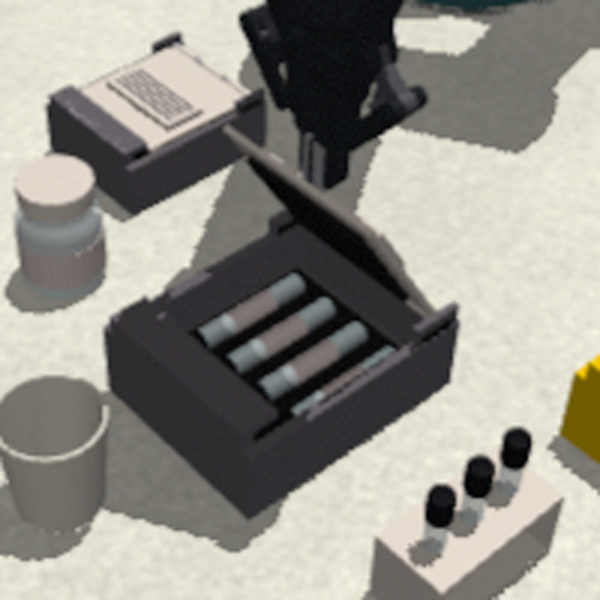

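The flap has followed to about 0.8 rad, with the fingertip at (320,185) on its outer face. I continue the arc down.

```bash
python3 -m pendant '[{"offset":[0.7,0,0.6],"turn":[0,0,0],"gripper":0},{"offset":[1.3,0,1.3],"turn":[0,0,0],"gripper":0},{"offset":[1.8,0,2.0],"turn":[0,0,0],"gripper":0},{"offset":[2.3,0,2.8],"turn":[0,0,0],"gripper":0},{"offset":[2.7,0,3.6],"turn":[0,0,0],"gripper":0},{"offset":[3.0,0,4.4],"turn":[0,0,0],"gripper":0},{"offset":[3.2,0,5.3],"turn":[0,0,0],"gripper":0},{"offset":[3.2,0,5.9],"turn":[0,0,0],"gripper":0},{"offset":[3.2,0,6.2],"turn":[0,0,0],"gripper":0},{"offset":[3.2,0,6.2],"turn":[0,0,0],"gripper":0}]'
python3 - <<'E'
from h import *;st()
from bench import snapshot
s=snapshot("scene");st()
a=cv2.resize(s["img"][125:325,230:430],(600,600),interpolation=2)
cv2.imwrite("pics/p3.png",cv2.convertScaleAbs(a[:,:,::-1],alpha=1.5))
E
```

```text
time_s: 5.15
ee_pos: [0.5757, 0.1066, 0.0666]
tool_rot: [0.0, 0.985, -0.173, -0.001]
ft_force: [0.1, -1.0, 0.5]
gripper_width: -0.0002
t 5.15 case mm [ 1.6 -0.9 66.6] F case [ 0.41 -0.9   0.49] toolx yaw -19.89 tilt [-0.003  0.001 -1.   ] w -0.0 q [0.14 0.23 1.93 0.   0.99 2.06]
t 5.2 case mm [ 1.7 -0.8 67. ] F case [-1.02 -0.65  0.95] toolx yaw -19.88 tilt [-0.002  0.001 -1.   ] w -0.0 q [0.14 0.22 1.93 0.   0.99 2.06]
```

View pics/p3.png

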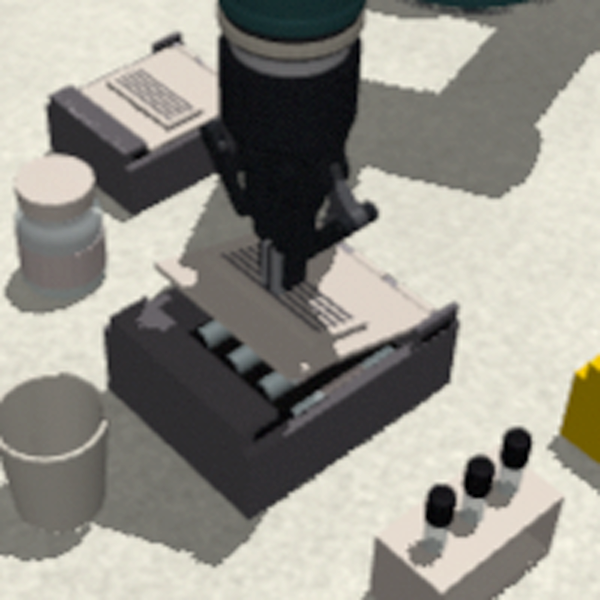

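```bash
cat >> h.py <<'E'
def vplane(p,yc,s=None):
    "scene px -> (x,z) in case frame on plane case-y=yc"
    c,d=ray("scene",p,crop=False,s=s)
    cy=(c[:2]-O)@Y;dy=d[:2]@Y;t=(yc-cy)/dy;P=c+t*d
    return np.array([(P[:2]-O)@X,P[2]])*1e3
E
python3 - <<'E'
from h import *
f=lambda p:(np.array(p)+.5)/3-.5+np.array([230,125])
for nm,p,y in(("edge L bottom?",(328,372),.062),("edge L top",(334,350),.062),("edge R",(160,263),-.062),("step end R of panel lower corner",(365,322),.05),("panel far",(303,372),.05),("finger tip",(290,287),0.0)): print(nm,vplane(f(p),y))
E
python3 - <<'E'
import cv2
a=cv2.imread("pics/p3.png")[220:420,130:400];cv2.imwrite("pics/p3c.png",cv2.resize(a,(800,592),interpolation=2))
E
```

```text
edge L bottom? [19.65616523 77.32271503]
edge L top [15.94114714 93.27883034]
edge R [44.23778087 92.9578691 ]
step end R of panel lower corner [-22.54697576  81.92258667]
panel far [28.23878532 73.73764448]
finger tip [-7.41449146 84.67374704]
```

View pics/p3c.png

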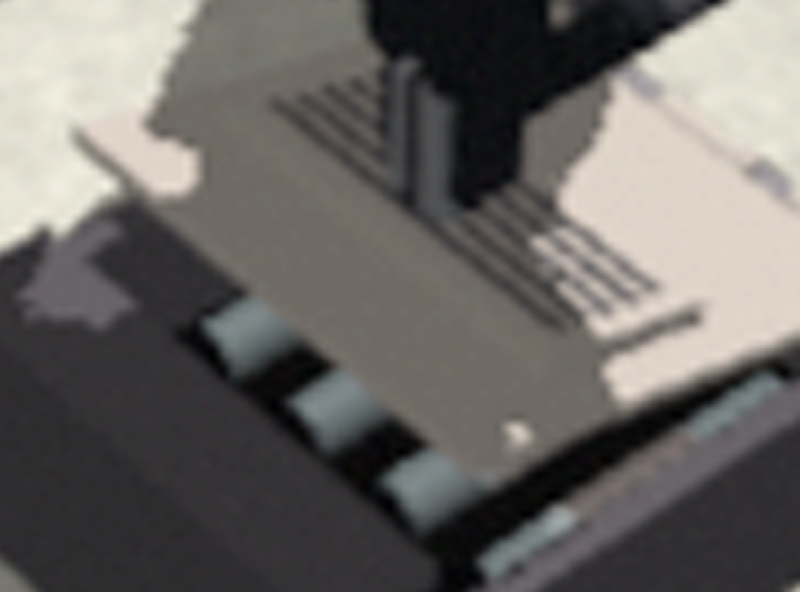

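```bash
python3 - <<'E'
from h import *
g=lambda p:((np.array(p)+.5)/2.963+np.array([130,220]))/3-.5+np.array([230,125])
for nm,p,y in(("edge L",(490,480),.062),("edge R",(78,130),-.062),("L side midway",(640,408),.062),("finger front bottom",(430,215),0.0),("step corner",(703,310),.05)): print(nm,vplane(g(p),y))
E
```

```text
edge L [46.52891219 88.16652048]
edge R [47.33599653 94.37067569]
L side midway [ 5.38538707 79.86052041]
finger front bottom [ 5.33815194 88.24564328]
step corner [-24.5059134   78.69257954]
```

```bash
python3 - <<'E'
from h import *
s=S["scene"]
def pr(c):
    w=np.array([*(O+c[0]*X+c[1]*Y),c[2]]);return cv2.projectPoints(w,cv2.Rodrigues(s["R"])[0],s["t"],s["intrinsics"],s["dist"])[0].ravel()
for c in((.0127,.010,.067),(.0127,-.015,.067),(.0127,0,.067),(.0127,0,.087),(-.0093,.014,.067)):
    p=pr(c);print(c,p,((p-[230,125]+.5)*3-[130,220])*2.963)
E
```

```text
(0.0127, 0.01, 0.067) [321.72431488 235.13185428] [434.59193501 331.54655269]
(0.0127, -0.015, 0.067) [312.6371698  227.96043969] [353.81630235 267.79984845]
(0.0127, 0, 0.067) [318.05688697 232.23756802] [401.99216831 305.81924213]
(0.0127, 0, 0.087) [318.25701916 224.41774479] [403.7711433  236.30883346]
(-0.0093, 0.014, 0.067) [331.93991123 230.72947493] [525.39837094 292.41380269]
```

```bash
python3 - <<'E'
from h import *
s=S["scene"]
def pr(c):
    w=np.array([*(O+c[0]*X+c[1]*Y),c[2]]);return cv2.projectPoints(w,cv2.Rodrigues(s["R"])[0],s["t"],s["intrinsics"],s["dist"])[0].ravel().round(1)
print("p1 seen 356.5,162.5 pred",pr((-.0767,0,.1527)))
print("p2 seen 336.7,186.7 pred",pr((-.029,0,.129)))
print("case lip end base corners",pr((.087,.07,0)),pr((.087,-.07,0)),"seen 312,297.5 / 266.5,256")
E
python3 - <<'E'
import cv2,numpy as np
from bench import snapshot
t=snapshot("top")["img"];s=snapshot("scene")["img"]
a=cv2.resize(t[150:350,200:400],(400,400),interpolation=2);b=cv2.resize(s[160:260,280:380],(400,400),interpolation=2)
cv2.imwrite("pics/p4.png",cv2.convertScaleAbs(np.hstack([a,b])[:,:,::-1],alpha=1.7))
E
python3 -c "from h import *;st()"
```

```text
p1 seen 356.5,162.5 pred [355.6 175.6]
p2 seen 336.7,186.7 pred [335.9 196.9]
case lip end base corners [312.9 298.7] [265.  255.3] seen 312,297.5 / 266.5,256
t 5.3 case mm [ 2.2 -0.5 67.6] F case [-0.55 -0.19  0.42] toolx yaw -19.88 tilt [-0.001  0.    -1.   ] w 0.0 q [0.14 0.22 1.93 0.   0.99 2.06]
```

View pics/p4.png

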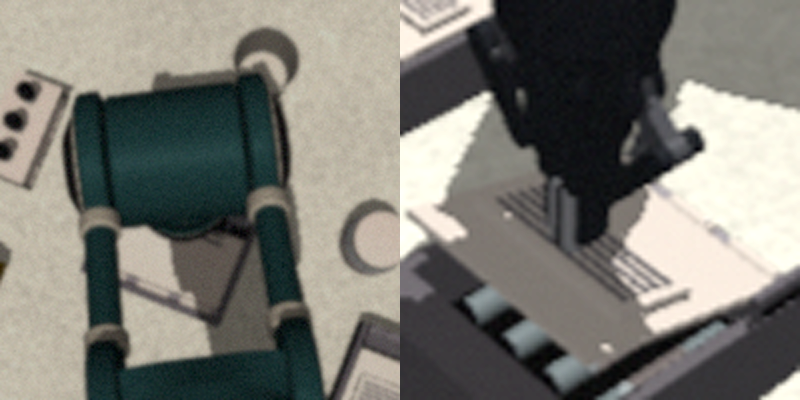

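The right view shows the fingertip resting on the ribbed panel, near (570,245), with the flap still about 0.24 rad up. That puts the visible tip roughly 20 mm higher than the reported TCP. I'll trust the view and lower further in small steps, watching force and picture.

```bash
python3 -m pendant '[{"offset":[0.1,0,0.4],"turn":[0,0,0],"gripper":0},{"offset":[0.2,0,0.8],"turn":[0,0,0],"gripper":0},{"offset":[0.2,0,1.2],"turn":[0,0,0],"gripper":0},{"offset":[0.2,0,1.2],"turn":[0,0,0],"gripper":0}]'
python3 - <<'E'
import cv2,numpy as np
from bench import snapshot
from h import *;st()
s=snapshot("scene")["img"]
b=cv2.resize(s[180:260,260:380],(780,520),interpolation=2)
cv2.imwrite("pics/p5.png",cv2.convertScaleAbs(b[:,:,::-1],alpha=1.7))
E
```

```text
time_s: 5.7
ee_pos: [0.5791, 0.1059, 0.0554]
tool_rot: [-0.0, 0.985, -0.173, 0.0]
ft_force: [0.2, 0.0, 1.2]
gripper_width: -0.0005
t 5.7 case mm [ 5.  -0.4 55.4] F case [0.2  0.08 1.2 ] toolx yaw -19.9 tilt [ 0. -0. -1.] w -0.0 q [ 0.14  0.24  1.93 -0.    0.97  2.06]
```

View pics/p5.png

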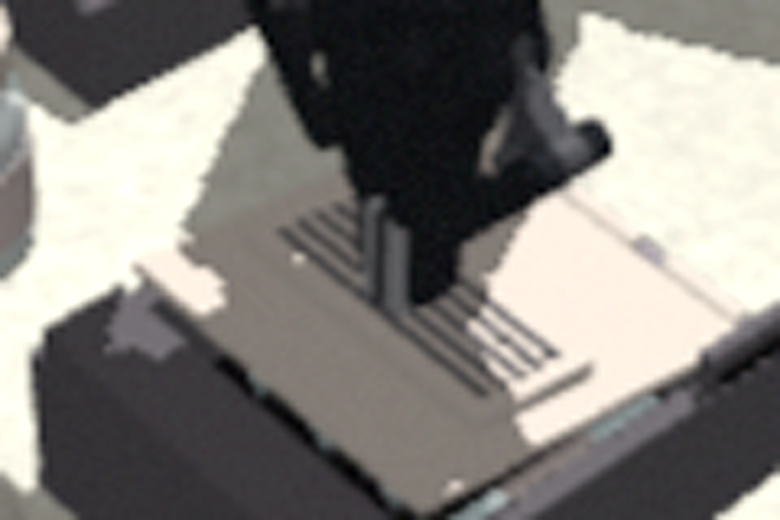

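The flap is now at about 0.1 rad and still following the fingertip at (395,310), so the offset is real. I keep lowering.

```bash
python3 -m pendant '[{"offset":[0,0,0.3],"turn":[0,0,0],"gripper":0},{"offset":[0,0,0.6],"turn":[0,0,0],"gripper":0},{"offset":[0,0,0.6],"turn":[0,0,0],"gripper":0}]'; python3 -c "from h import *;st()"
python3 -m pendant '[{"offset":[0,0,0.2],"turn":[0,0,0],"gripper":0},{"offset":[0,0,0.2],"turn":[0,0,0],"gripper":0}]'
python3 - <<'E'
import cv2,numpy as np
from bench import snapshot
from h import *;st()
s=snapshot("scene")["img"]
b=cv2.resize(s[180:260,260:380],(780,520),interpolation=2)
cv2.imwrite("pics/p6.png",cv2.convertScaleAbs(b[:,:,::-1],alpha=1.7))
E
```

```text
time_s: 6.05
ee_pos: [0.5789, 0.1059, 0.0496]
tool_rot: [-0.0, 0.985, -0.173, -0.0]
ft_force: [0.1, 0.9, 1.3]
gripper_width: -0.0001
t 6.05 case mm [ 4.9 -0.5 49.6] F case [-0.22  0.86  1.27] toolx yaw -19.9 tilt [-0. -0. -1.] w -0.0 q [0.14 0.25 1.94 0.   0.96 2.06]
time_s: 6.25
ee_pos: [0.579, 0.1059, 0.0477]
tool_rot: [-0.0, 0.985, -0.173, 0.0]
ft_force: [0.6, -0.4, 1.8]
gripper_width: -0.0001
t 6.25 case mm [ 4.9 -0.4 47.7] F case [ 0.74 -0.2   1.76] toolx yaw -19.89 tilt [ 0. -0. -1.] w -0.0 q [ 0.14  0.25  1.94 -0.    0.95  2.06]
```

View pics/p6.png

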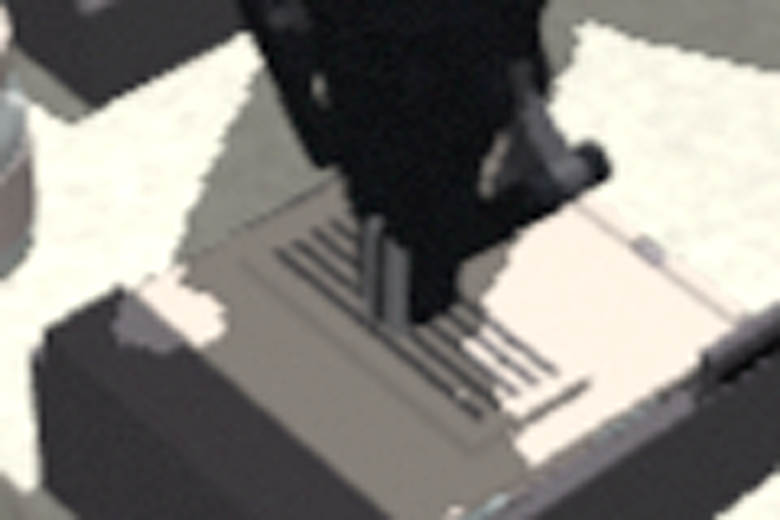

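The flap is nearly flat; its edge is about level with the lip top at (400,515). I press on until the force rises.

```bash
python3 -m pendant '[{"offset":[0,0,0.15],"turn":[0,0,0],"gripper":0},{"offset":[0,0,0.15],"turn":[0,0,0],"gripper":0}]'; python3 -c "from h import *;st()"
python3 -m pendant '[{"offset":[0,0,0.15],"turn":[0,0,0],"gripper":0},{"offset":[0,0,0.15],"turn":[0,0,0],"gripper":0}]'; python3 -c "from h import *;st()"
python3 -m pendant '[{"offset":[0,0,0.1],"turn":[0,0,0],"gripper":0},{"offset":[0,0,0.1],"turn":[0,0,0],"gripper":0}]'; python3 -c "from h import *;st()"
```

```text
time_s: 6.5
ee_pos: [0.579, 0.1059, 0.0463]
tool_rot: [-0.0, 0.985, -0.173, 0.0]
ft_force: [2.1, -0.7, 2.2]
gripper_width: 0.0003
t 6.5 case mm [ 4.9 -0.4 46.3] F case [2.2  0.1  2.19] toolx yaw -19.89 tilt [ 0. -0. -1.] w 0.0 q [0.14 0.25 1.94 0.   0.95 2.06]
time_s: 6.7
ee_pos: [0.579, 0.1059, 0.0448]
tool_rot: [-0.0, 0.985, -0.173, 0.0]
ft_force: [0.6, 0.1, 1.2]
gripper_width: 0.0
t 6.7 case mm [ 4.9 -0.4 44.8] F case [0.52 0.27 1.18] toolx yaw -19.89 tilt [ 0. -0. -1.] w 0.0 q [ 0.14  0.25  1.94 -0.    0.95  2.06]
time_s: 6.9
ee_pos: [0.5791, 0.1059, 0.0441]
tool_rot: [-0.0, 0.985, -0.173, 0.0]
ft_force: [1.3, -0.3, 3.7]
gripper_width: -0.0
t 6.9 case mm [ 5.  -0.4 44.1] F case [1.34 0.14 3.68] toolx yaw -19.89 tilt [ 0. -0. -1.] w -0.0 q [0.14 0.26 1.94 0.   0.95 2.06]
```

```bash
python3 -m pendant '[{"offset":[0,0,0.1],"turn":[0,0,0],"gripper":0},{"offset":[0,0,0.1],"turn":[0,0,0],"gripper":0}]'; python3 -c "from h import *;st()"
python3 -m pendant '[{"offset":[0,0,0.1],"turn":[0,0,0],"gripper":0},{"offset":[0,0,0.1],"turn":[0,0,0],"gripper":0}]'
python3 - <<'E'
import cv2,numpy as np
from bench import snapshot
from h import *;st()
s=snapshot("scene")["img"]
b=cv2.resize(s[180:260,260:380],(780,520),interpolation=2)
cv2.imwrite("pics/p7.png",cv2.convertScaleAbs(b[:,:,::-1],alpha=1.7))
E
```

```text
time_s: 7.1
ee_pos: [0.5792, 0.106, 0.0434]
tool_rot: [-0.0, 0.985, -0.173, 0.0]
ft_force: [-0.2, -0.3, 4.9]
gripper_width: 0.0
t 7.1 case mm [ 5.1 -0.3 43.4] F case [-0.09 -0.37  4.89] toolx yaw -19.9 tilt [ 0. -0. -1.] w 0.0 q [0.14 0.26 1.94 0.   0.95 2.06]
time_s: 7.3
ee_pos: [0.5793, 0.1061, 0.0428]
tool_rot: [-0.0, 0.985, -0.173, 0.0]
ft_force: [-0.5, -0.1, 7.9]
gripper_width: -0.0001
t 7.3 case mm [ 5.1 -0.2 42.8] F case [-0.41 -0.24  7.88] toolx yaw -19.89 tilt [ 0. -0. -1.] w -0.0 q [0.14 0.26 1.94 0.   0.94 2.06]
```

View pics/p7.png

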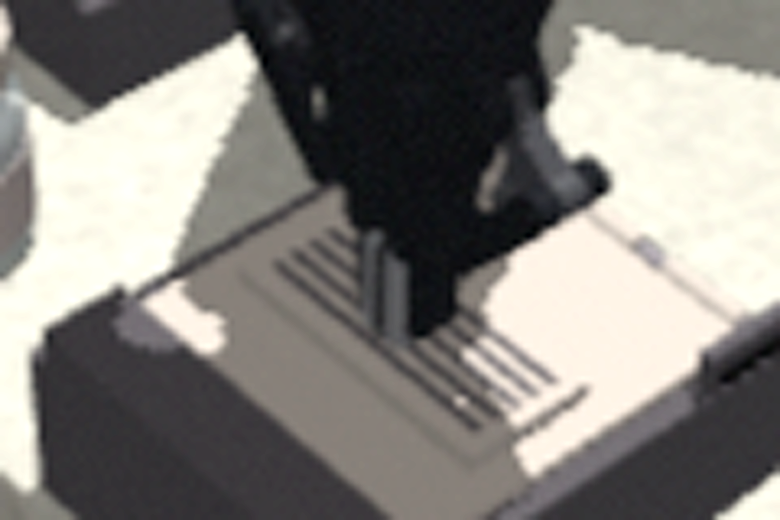

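```bash
python3 - <<'E'
from h import *
s=S["scene"]
def pr(c):
    w=np.array([*(O+c[0]*X+c[1]*Y),c[2]]);p=cv2.projectPoints(w,cv2.Rodrigues(s["R"])[0],s["t"],s["intrinsics"],s["dist"])[0].ravel();return ((p-[260,180]+.5)*6.5).round(0)
print("lip top inner edge",[pr((.059,y,.072)) for y in(-.062,-.03,0,.03)])
print("lip outer",[pr((.087,y,.072)) for y in(-.062,0)])
print("panel step line top r55",[pr((-.02,y,.068)) for y in(-.05,.05)],"far r100",[pr((.025,y,.068)) for y in(-.05,0,.05)])
print("far edge if carriage0 flat z62",[pr((.055,y,.062)) for y in(-.062,0)])
print("tip at TCP x5, z68",[pr((x,y,.068)) for x in(-.006,.005,.016) for y in(-.014,0,.014)])
E
python3 - <<'E'
import cv2
a=cv2.imread("pics/p7.png");print(a[::1,80:81].shape)
E
```

```text
lip top inner edge [array([115., 291.]), array([187., 350.]), array([256., 408.]), array([329., 468.])]
lip outer [array([ 38., 336.]), array([178., 457.])]
panel step line top r55 [array([349., 200.]), array([587., 381.])] far r100 [array([233., 269.]), array([348., 361.]), array([470., 458.])]
far edge if carriage0 flat z62 [array([128., 309.]), array([268., 426.])]
tip at TCP x5, z68 [array([396., 285.]), array([429., 310.]), array([463., 336.]), array([368., 302.]), array([401., 328.]), array([434., 354.]), array([339., 320.]), array([372., 346.]), array([406., 372.])]
(520, 1, 3)
```

The overlay agrees with a flat, unslid flap: panel far edge seen at (240,275)–(475,460) against predicted (233,269)–(470,458). The fingertip is on the panel near (385,330). Now I drag back to the hinge side of the step while pressing, then drop onto the plain face.

```bash
python3 -m pendant '[{"offset":[-0.6,0,0.05],"turn":[0,0,0],"gripper":0},{"offset":[-1.2,0,0.05],"turn":[0,0,0],"gripper":0},{"offset":[-1.8,0,0.05],"turn":[0,0,0],"gripper":0},{"offset":[-2.4,0,0.05],"turn":[0,0,0],"gripper":0},{"offset":[-2.4,0,0.05],"turn":[0,0,0],"gripper":0}]'; python3 -c "from h import *;st()"
python3 -m pendant '[{"offset":[-0.6,0,0.05],"turn":[0,0,0],"gripper":0},{"offset":[-1.2,0,0.1],"turn":[0,0,0],"gripper":0},{"offset":[-1.7,0,0.2],"turn":[0,0,0],"gripper":0},{"offset":[-1.7,0,0.4],"turn":[0,0,0],"gripper":0},{"offset":[-1.7,0,0.5],"turn":[0,0,0],"gripper":0}]'
python3 - <<'E'
import cv2,numpy as np
from bench import snapshot
from h import *;st()
s=snapshot("scene")["img"]
b=cv2.resize(s[180:260,260:380],(780,520),interpolation=2)
cv2.imwrite("pics/p8.png",cv2.convertScaleAbs(b[:,:,::-1],alpha=1.7))
E
```

```text
time_s: 7.85
ee_pos: [0.5592, 0.1144, 0.0436]
tool_rot: [-0.001, 0.985, -0.173, 0.003]
ft_force: [3.0, -0.0, 8.0]
gripper_width: -0.0002
t 7.85 case mm [-16.6   0.8  43.6] F case [2.8  0.98 7.96] toolx yaw -19.87 tilt [ 0.006 -0.003 -1.   ] w -0.0 q [ 0.16  0.22  1.98 -0.    0.93  2.08]
time_s: 8.35
ee_pos: [0.5405, 0.1203, 0.0376]
tool_rot: [-0.0, 0.985, -0.173, -0.0]
ft_force: [-3.7, 0.5, 16.9]
gripper_width: 0.0001
t 8.35 case mm [-36.1   0.   37.6] F case [-3.62 -0.75 16.87] toolx yaw -19.89 tilt [-0.    -0.001 -1.   ] w 0.0 q [0.17 0.2  2.02 0.   0.92 2.09]
```

View pics/p8.png

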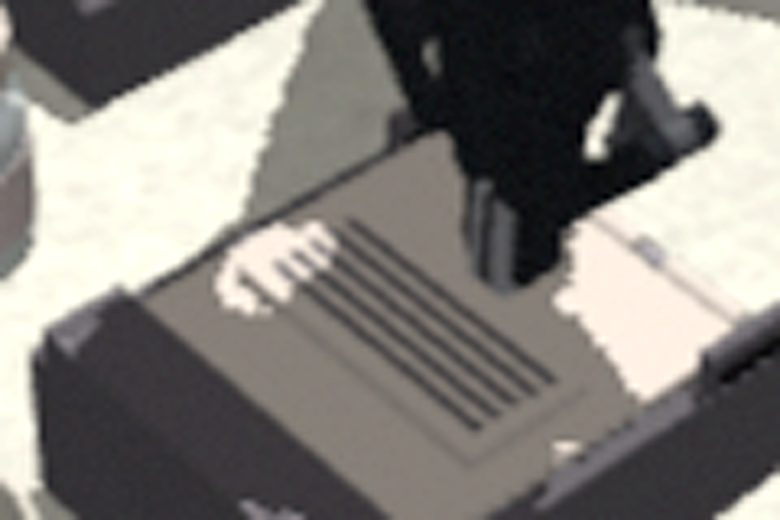

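It dropped by 6 mm to the plain face, with the fingertip at (495,285) just behind the step and the flap flat under about 17 N. Now I push towards the lip.

```bash
python3 -m pendant '[{"offset":[0.3,0,-0.03],"turn":[0,0,0],"gripper":0},{"offset":[0.6,0,-0.03],"turn":[0,0,0],"gripper":0},{"offset":[0.9,0,-0.03],"turn":[0,0,0],"gripper":0},{"offset":[1.2,0,-0.03],"turn":[0,0,0],"gripper":0},{"offset":[1.2,0,-0.03],"turn":[0,0,0],"gripper":0}]'
python3 - <<'E'
import cv2,numpy as np
from bench import snapshot
from h import *;st()
s=snapshot("scene")["img"]
b=cv2.resize(s[180:260,260:380],(780,520),interpolation=2)
cv2.imwrite("pics/p9.png",cv2.convertScaleAbs(b[:,:,::-1],alpha=1.7))
E
```

```text
time_s: 8.9
ee_pos: [0.5515, 0.1162, 0.0378]
tool_rot: [-0.0, 0.985, -0.173, -0.001]
ft_force: [-2.4, -0.2, 13.6]
gripper_width: 0.0001
t 8.9 case mm [-24.4  -0.2  37.8] F case [-2.18 -0.96 13.64] toolx yaw -19.9 tilt [-0.001 -0.    -1.   ] w 0.0 q [0.16 0.22 2.   0.   0.92 2.08]
```

View pics/p9.png

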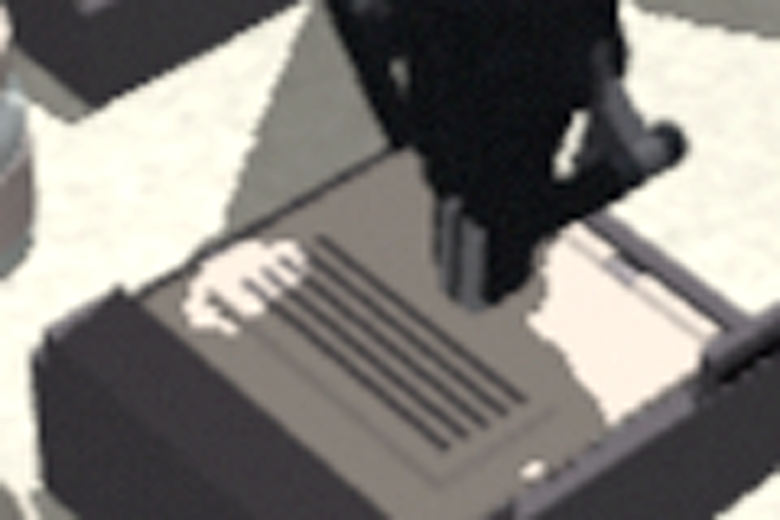

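The ribs moved from (550,380) to (522,400), so the hinge has slid about 11 mm, and the flap is still flat. I continue to the stop.

```bash
python3 -m pendant '[{"offset":[0.3,0,0],"turn":[0,0,0],"gripper":0},{"offset":[0.6,0,0],"turn":[0,0,0],"gripper":0},{"offset":[0.8,0,0],"turn":[0,0,0],"gripper":0},{"offset":[0.9,0,0],"turn":[0,0,0],"gripper":0},{"offset":[0.9,0,0],"turn":[0,0,0],"gripper":0}]';python3 -c "from h import *;st()"
python3 -m pendant '[{"offset":[0.2,0,0],"turn":[0,0,0],"gripper":0},{"offset":[0.4,0,0],"turn":[0,0,0],"gripper":0},{"offset":[0.4,0,0],"turn":[0,0,0],"gripper":0}]'
python3 - <<'E'
import cv2,numpy as np
from bench import snapshot
from h import *;st()
s=snapshot("scene")["img"]
b=cv2.resize(s[180:260,260:380],(780,520),interpolation=2)
cv2.imwrite("pics/p10.png",cv2.convertScaleAbs(b[:,:,::-1],alpha=1.7))
E
```

```text
time_s: 9.45
ee_pos: [0.5573, 0.1138, 0.0375]
tool_rot: [-0.0, 0.985, -0.173, -0.003]
ft_force: [-9.5, 3.2, 18.7]
gripper_width: -0.0001
t 9.45 case mm [-18.2  -0.4  37.5] F case [-10.05  -0.28  18.74] toolx yaw -19.93 tilt [-0.006  0.001 -1.   ] w -0.0 q [0.16 0.23 1.98 0.   0.93 2.07]
time_s: 9.75
ee_pos: [0.5591, 0.1131, 0.0372]
tool_rot: [-0.0, 0.985, -0.173, -0.005]
ft_force: [-12.6, 5.8, 20.0]
gripper_width: -0.0003
t 9.75 case mm [-16.2  -0.5  37.2] F case [-13.85   1.14  19.95] toolx yaw -19.93 tilt [-0.01   0.001 -1.   ] w -0.0 q [0.15 0.24 1.98 0.   0.94 2.07]
```

View pics/p10.png

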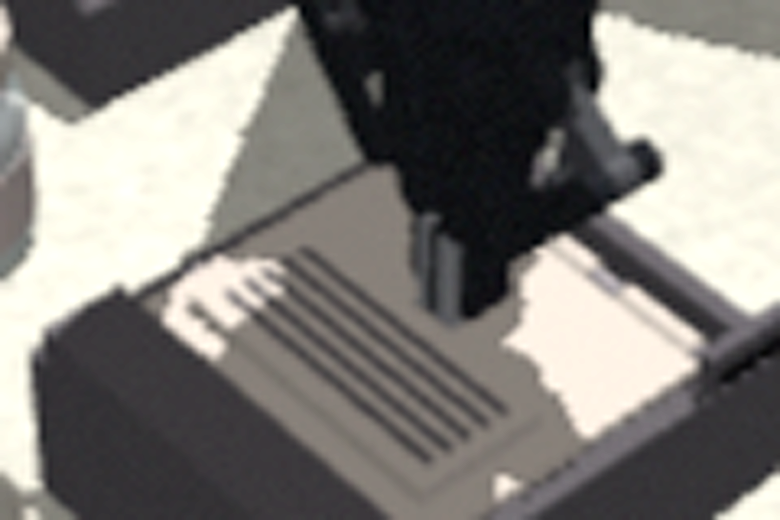

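The ribs are now at (503,410), a total slide of about 18 mm, and the x force is up to 14 N, which is the end stop. I lift off.

```bash
python3 -m pendant '[{"offset":[-0.2,0,-0.2],"turn":[0,0,0],"gripper":0},{"offset":[-0.3,0,-0.6],"turn":[0,0,0],"gripper":0},{"offset":[-0.3,0,-2],"turn":[0,0,0],"gripper":0},{"offset":[-0.3,0,-5],"turn":[0,0,0],"gripper":0},{"offset":[-2,0,-9],"turn":[0,0,0],"gripper":0},{"offset":[-5,0,-13],"turn":[0,0,0],"gripper":0},{"offset":[-8,0,-16],"turn":[0,0,0],"gripper":0},{"offset":[-11,0,-18],"turn":[0,0,0],"gripper":0},{"offset":[-11,0,-18],"turn":[0,0,0],"gripper":0},{"offset":[-11,0,-18],"turn":[0,0,0],"gripper":0}]'
python3 - <<'E'
import cv2,numpy as np
from bench import snapshot
from h import *;st()
s=snapshot("scene")["img"];t=snapshot("top")["img"]
b=cv2.resize(s[180:260,260:380],(780,520),interpolation=2)
cv2.imwrite("pics/p11.png",cv2.convertScaleAbs(b[:,:,::-1],alpha=1.7))
a=cv2.resize(s[120:345,220:420],(400,450),interpolation=2);c=cv2.resize(t[150:375,180:380],(400,450),interpolation=2)
cv2.imwrite("pics/p12.png",cv2.convertScaleAbs(np.hstack([a,c])[:,:,::-1],alpha=1.5))
E
```

```text
time_s: 10.8
ee_pos: [0.4606, 0.1488, 0.2174]
tool_rot: [-0.0, 0.985, -0.172, 0.001]
ft_force: [0.2, -0.9, -0.4]
gripper_width: -0.0002
t 10.8 case mm [-121.    -0.4  217.4] F case [ 0.49 -0.75 -0.37] toolx yaw -19.85 tilt [ 0.002 -0.001 -1.   ] w -0.0 q [ 0.26 -0.11  1.99 -0.    1.26  2.18]
```

View pics/p11.png

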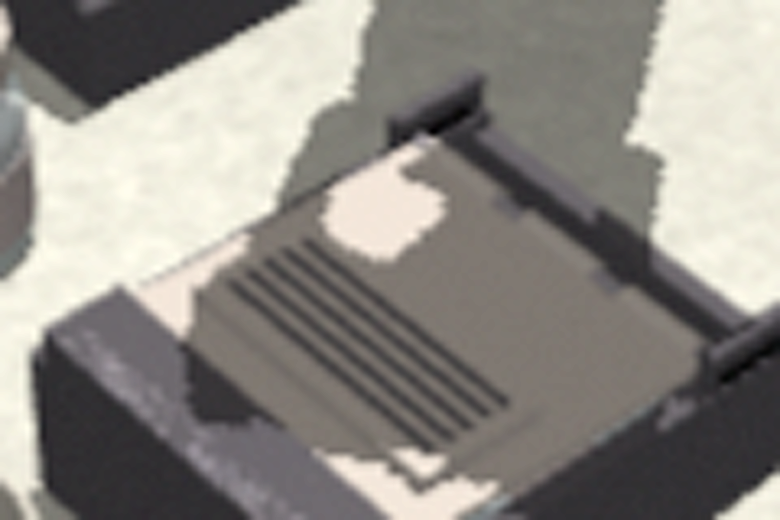

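View pics/p12.png

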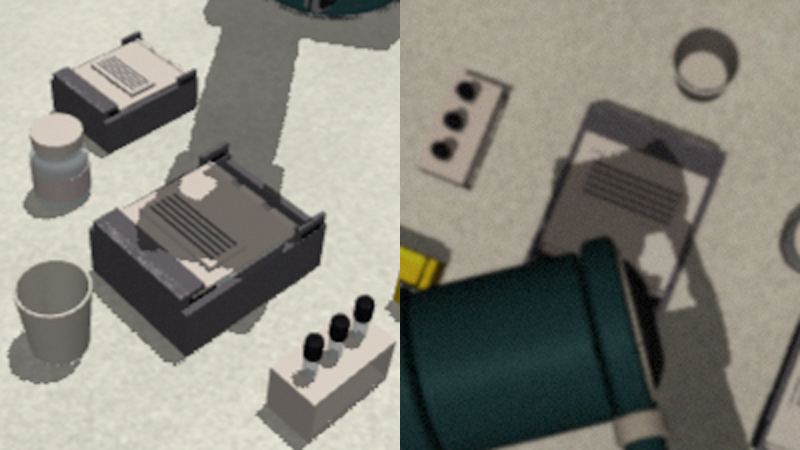

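Hand clear. The flap stays shut under the lip: rib end at (508,402) against (503,410) when pressed, a small rise of about 0.03 rad up to the lip. Rack, jar and beaker are upright and look unmoved. One more static check follows before handing in.

```bash
python3 -m pendant '[{"offset":[-1,0,-2],"turn":[0,0,0],"gripper":0},{"offset":[-1,0,-2],"turn":[0,0,0],"gripper":0},{"offset":[-1,0,-2],"turn":[0,0,0],"gripper":0},{"offset":[-1,0,-2],"turn":[0,0,0],"gripper":0}]'
python3 - <<'E'
from h import *
from bench import snapshot
s=snapshot("scene")["img"]
b=cv2.resize(s[180:260,260:380],(780,520),interpolation=2)
cv2.imwrite("pics/p13.png",cv2.convertScaleAbs(b[:,:,::-1],alpha=1.7))
g=lambda p:(np.array(p)+.5)/6.5-.5+np.array([260,180])
# two ends of panel on +y side: last rib end on near (r=?) compared with p8 (flat, carriage 0)
import itertools
for nm,p in(("rib end p8 (0 slide)",(552,381)),("rib end now",(508,402))):
    for th in(0,.035):
        P=plane("scene",g(p),.068+th*.08,crop=False);print(nm,th,((P[:2]-O)@X*1e3).round(1),((P[:2]-O)@Y*1e3).round(1))
s0=S["scene"]["img"].astype(int);d=np.abs(s.astype(int)-s0).sum(2)
for n,(x0,x1,y0,y1) in dict(beaker=(225,270,250,300),jar=(232,266,176,226),rack=(350,420,262,340)).items(): print(n,np.median(d[y0:y1,x0:x1]))
E
```

```text
time_s: 11.3
ee_pos: [0.451, 0.1517, 0.2352]
tool_rot: [0.001, 0.985, -0.173, -0.001]
ft_force: [-0.3, -0.1, -0.4]
gripper_width: 0.0003
rib end p8 (0 slide) 0 -12.5 43.8
rib end p8 (0 slide) 0.035 -10.4 45.7
rib end now 0 2.5 41.6
rib end now 0.035 4.4 43.5
beaker 9.0
jar 9.0
rack 13.0
```

View pics/p13.png

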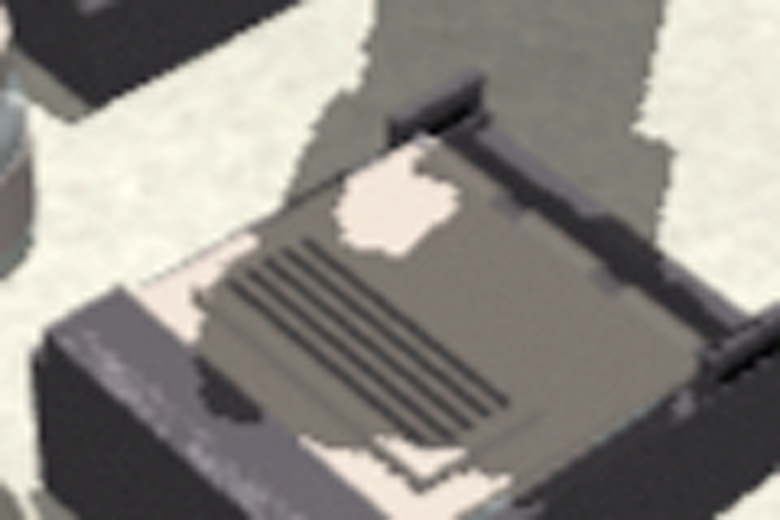

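The flap is static: rib end again at (508,402), slide about 17 mm, resting under the lip, and the bystanders' image patches are unchanged. I hand in.

```bash
python3 -c "from bench import hand_in;print(hand_in())"
```

```text
the job is handed in; nothing more can be done
None
```

I closed the larger grey case and handed the job in at about 11.4 s of the 35 s. No verdict is reported.

With shut fingers I folded the flap down from its outer side by pressing on the raised panel. I then dragged back over the step to the plain face. Holding it flat with 14–20 N, I pushed the flap to its end stop and lifted off.

**Last checks:**
- **Flap:** it stays shut under the lip and looked the same in two pictures about 0.5 s apart. From the pictures it has slid about 15–17 mm and risen roughly 0.03 rad against the lip. That is inside the 0.06 rad limit, but it is a pixel estimate.
- **Bystanders:** rack, jar and beaker stand upright; their patches in the scene picture changed little from the start.
- **Hand:** it is clear of everything, with the wrist force at zero within noise.

**One disagreement:** the visible fingertips ended about 24 mm above the reported TCP height. I went by the pictures and the contact force instead.

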